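Preset the air regulator for the finish nailer

TASK

Carry the air regulator by its grey body, knob left pushed in, and stand it upright wholly on the round teal grip pad without tipping it over. Let go, then take it by its black knob: pull the knob up to unlock it, turn it until its white line points into the green band, and push it back in so it is locked. Leave everything else on the bench where it is.

Things in the scene. Friction and masses are not known exactly. Their poses are not given: they have to be found in the camera images.
- stand: Loose compressed-air regulator on its bench stand, 0.7 to 0.95 kg, 196 mm tall with the knob in, top-heavy (centre of mass 110 mm up). Origin: centre of the underside of its round steel base (dia. 96 x 8 mm); z up. Clear bowl dia. 48 mm, 36 to 100 mm up; grey cast body 62 x 62 mm, 108 to 165 mm up; on it a white scale disc dia. 60 x 3 mm and the black knob.
- body_grip (a point): Point on the regulator's axis 151 mm above its underside, 45 mm below the top of the seated knob: middle of the part of the grey body to carry it by. Take the two free flat faces, stand -x and +x, 62 mm apart (fingers close along the stand's x). A flat steel bracket 4 mm thick, 30 mm wide runs up the +x face to 128 mm.
- ports (a point): Point on the regulator's axis 128 mm above its underside, level with the air connections that stick out of the body's +y side (brass, to 75 mm from the axis, dia. 26 mm) and -y side (steel, to 73 mm, dia. 22 mm).
- knob_grip (a point): Centre of the black fluted knob, dia. 44 mm, 26 mm tall: 183 mm above the base's underside when pushed in; moves up with the knob. Its axis is vertical (stand z). The knob's underside is 2 mm above the white scale disc when in. Round: it can be taken from any side.
- knob_lift (a joint): How far the knob is pulled out (up), in m: 0 pushed in and locked, 0.007 fully out. It slides stiffly and stays where it is left: about 3 N to pull it out, about 2 N to push it in; it unlocks after about 2 mm. Knob and all, the regulator weighs only 7 to 9.5 N, so it lifts off if the knob is pulled past its stop.
- knob_turn (a joint): Angle of the knob in rad, 0 to 4.71, growing clockwise seen from above (more pressure). 3.30 is the middle of the green band, which reaches from 3.10 to 3.50. It turns (0.03 N m) only while pulled out. Pushed in, fine serrations (10 degrees apart) lock it: it may settle by up to 5 degrees into the nearest notch, and twisting it then only turns the whole regulator.
- pointer_tip (a point): Outer end of the white line on top of the knob, 22 mm from the knob's axis; turns with the knob.
- green_mark (a point): Middle of the green band on the white scale disc, 26.2 mm from the knob's axis, on top of the disc (168 mm above the base's underside); fixed to the regulator. The knob is set when the white line points into the band.
- pad: Round teal silicone grip pad fixed flat on the bench, dia. 180 mm, 6 mm thick; origin: centre of its underside.
- organizer: Bystander: orange round organizer with clear clip-on lid, dia. 160 x 58 mm; origin: centre of its underside.
- level: Bystander: aluminium torpedo level standing on its edge, 230 mm long along its x, 20 mm wide, 40 mm high; origin: centre of its underside.
- pliers: Bystander: steel locking pliers lying flat, 190 mm long along their x, 60 mm wide, 14 mm high; origin: middle, on the bench.
- nail_jar: Bystander: glass jar of finishing nails with brass lid, dia. 68 x 108 mm; origin: centre of its underside.
- oil_bottle: Bystander: white bottle of air-tool oil with red dropper tip, dia. 49 x 172 mm; origin: centre of its underside.
- tape_measure: Bystander: yellow tape measure, 70 x 40 x 70 mm; origin: centre of its underside.
- nail_carton: Bystander: cardboard carton of nail strips, 110 x 85 x 45 mm; origin: centre of its underside.
Things that resemble listed ones, but are neither listed nor needed, are in the scene too. Several things have the shape of the pad; the one meant has the colours described above.

How it is judged:
By the outcome, as a careful person would: the job done as asked, in the order asked, and still so for the second after the job is handed in, with the robot touching nothing.
It also fails if it takes over 64 s, if anything falls off the work surface, if the arm or the gripper's body presses on something with over 40 N, if the wrist force passes 120 N, or if a joint passes its speed limit or range.

ROBOT

A 6-joint arm with a two-finger parallel gripper is mounted at the origin on the work surface. World frame = base frame: x ahead of the robot, y to its left, z up, the work surface at z = 0. Lengths are in m, angles in rad, forces in N, time in s.
With the tool pointing down it reaches from about 0.4 to 0.825 m from the base axis. Payload 7 kg.
Tool frame: the origin (TCP) lies at the very end of the fingers, on their centre line; the grasp point (between the pads) lies robot.grip_depth behind it (robot.grip_depth is the distance from the TCP to the grasp point, in m); z points along the fingers, y is the line along which they close (so a half turn about z gives the same grasp; the last joint's range is limited). The gripper opens to 88 mm and grips with 3 to 60 N. Pads are 19 mm wide; open, the fingers measure 130 mm over their backs; the gripper's body (78 mm by 193 mm) begins 47 mm behind the grasp point.
Start: joints at [1.503, 0.359, 0.012, 0, -1.224, -0.288], TCP at [0.235, 0.633, 0.227] pointing down, gripper open.
Joint ranges: [-3.07, 3.07], [-1.43, 2.12], [-1.02, 1.25], [-3.03, 1.67], [-3.05, -0], [-3.03, 3.03]. Speed limits (rad/s): [2.39, 2.39, 3.01, 3.14, 3.14, 3.14].

INTERFACE

Orientations are given as a 3x3 rotation matrix whose columns are the frame's x, y, z axes.
In Python, from plant import monitor, imaging, robot gives the robot as it stands.
- The arm moves only by the tool send_rows, never from a script. Its arguments are lists of equal length, an entry for each row: "translation": the shift along the tool's x, y, z normalised to -1 to 1, where 1 is 0.25 m, a list of three; "dr": the turn, a rotation vector about the tool's x, y, z normalised to -1 to 1, where 1 is 90 degrees, a list of three; "claw": the opening, from 0 (shut) to 1 (fully open). A call has 1 to 10 rows; each row shifts and turns the commanded pose from where the row before left it, along the tool's axes as they then stand; what a row does not reach is not made up. A row lasts 1/10 s, in which the tool goes at most 50 mm and 8.59 degrees, less where a joint would pass 70% of its speed; a pose out of reach is approached as far as the arm can. A call with a number of a shift or a turn outside -1 to 1 is refused whole. A call with a gripper value outside its range is refused whole. The fingers move at their own pace and stop on an object; "squeeze" is the grip in N (left out, the last holds). Time passes only in rows, so rows that do not move let the fingers close. It gives the time, the measured TCP pose, the force, the opening and the grip force at its end, in the units of the state.
- monitor.observe(): the state, without advancing time (a new reading comes with each control period).
- imaging.snapshot(name): name is "scene" or "top" or "wrist"; returns a dict with "color" (480x640x3 uint8, red, green, blue), "range_z" (480x640 float32, m along the optical axis (not along the pixel's ray), 0 where there is no reading), "K" (3x3 intrinsics, pixels), "world_from_camera" (4x4, takes a point from camera to world coordinates); the wrist camera has in their place "mount" (4x4, takes a point from camera to tool coordinates, whose origin is the TCP and whose axes are the flange's). Camera axes: x right, y up, looking along -z (the intrinsics and any distortion apply to the point x, -y, -z); pixel columns grow to the right and rows downward; lengths in m; the calibration is good to about 2 mm. The wrist camera is an equidistant fisheye: a pixel r from the principal point sees the ray r / f radians off the axis. A picture is of the moment at which its call begins: read the wrist's pose just before it.
- robot.finish_job(): hands the job in; it is judged then, once.
The state is a dict: "t": time; "joint_pos": joint angles; "joint_vel": joint speeds; "joint_torque": joint torques, N m; "tool_pos": TCP position; "ee_rot": TCP orientation; "wrist_force": force on the tool from outside, world axes, zero at the start; "torque": the same for the moment, N m; "grip_width": opening from 0.0 (shut) to 1.0 (fully open); "gripper_force": force on a finger pad.
Only numpy, scipy, OpenCV 4.12 (cv2) and the standard library are available. Lean on these libraries where they do the work, as an engineer would, in place of code of your own. Each camera call takes 0.05 s, during which the arm holds its last target. There are 200 camera calls.

## Working session

There is one attempt and no reset: what is moved stays moved. The work goes in short steps, Python scripts to look and compute and a tool call to move; the robot and the scene stay as the last step left them, time stands still between calls to the robot, and variables do not carry over. Pictures are saved under pics/ and viewed, at most 10 in all, crops included, and the job is handed in when it is done.

Besides the shell and the picture viewer there is one more tool, called after "Request:" as name(argument=value, ...), one argument or row to a line, values as JSON. send_rows: Moves the arm, as the interface text tells. Its arguments: {"type":"object","properties":{"translation":{"type":"array","items":{"type":"array","items":{"type":"number","minimum":-1,"maximum":1}}},"dr":{"type":"array","items":{"type":"array","items":{"type":"number","minimum":-1,"maximum":1}}},"claw":{"type":"array","items":{"type":"number"}},"squeeze":{"type":"number"}},"required":["translation","dr","claw"]}

```bash
mkdir -p pics; ls
python3 - <<'E'
from plant import monitor, imaging, robot
import cv2,numpy as np,pickle
s=monitor.observe()
for k,v in s.items(): print(k,np.round(v,4).tolist())
print(robot.grip_depth)
ims=[]
for n in ("scene","top"):
    d=imaging.snapshot(n); pickle.dump(d,open(f"{n}0.pkl","wb"))
    print(n,d["K"].round(1).tolist(),d["world_from_camera"].round(3).tolist())
    cv2.imwrite(f"pics/{n}0.png",d["color"][...,::-1])
print([k for k in d])
E
```

```text
pics
t 0.0
joint_pos [1.5031, 0.3594, 0.0111, -0.0004, -1.2241, -0.2881]
joint_vel [-0.0007, 0.0014, -0.0, -0.001, 0.001, 0.0013]
joint_torque [0.001, -58.2721, 29.3064, 6.9972, 0.0069, -0.0001]
tool_pos [0.235, 0.6323, 0.2256]
ee_rot [[0.9373, -0.3484, -0.0004], [-0.3484, -0.9373, -0.0016], [0.0001, 0.0016, -1.0]]
wrist_force [-0.4936, -0.1095, -0.0689]
torque [-0.0182, 0.0497, 0.0196]
gripper_force 0.0
grip_width 1.0045
0.0188
scene [[462.7, 0.0, 314.1], [0.0, 462.7, 240.4], [0.0, 0.0, 1.0]] [[0.248, -0.619, 0.746, 1.502], [0.969, 0.152, -0.196, -0.216], [0.007, 0.771, 0.637, 1.02], [0.0, 0.0, 0.0, 1.0]]
top [[554.0, 0.0, 313.4], [0.0, 554.0, 232.9], [0.0, 0.0, 1.0]] [[-0.01, 0.999, -0.052, 0.413], [-1.0, -0.01, -0.005, 0.031], [-0.005, 0.052, 0.999, 1.529], [0.0, 0.0, 0.0, 1.0]]
['color', 'range_z', 'K', 'world_from_camera']
```

View pics/scene0.png

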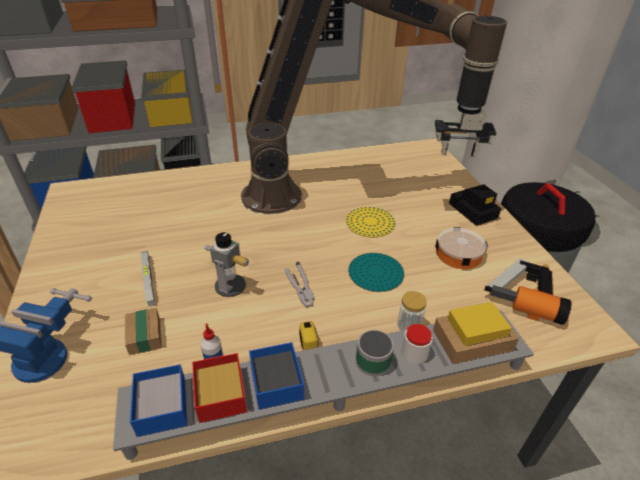

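View pics/top0.png

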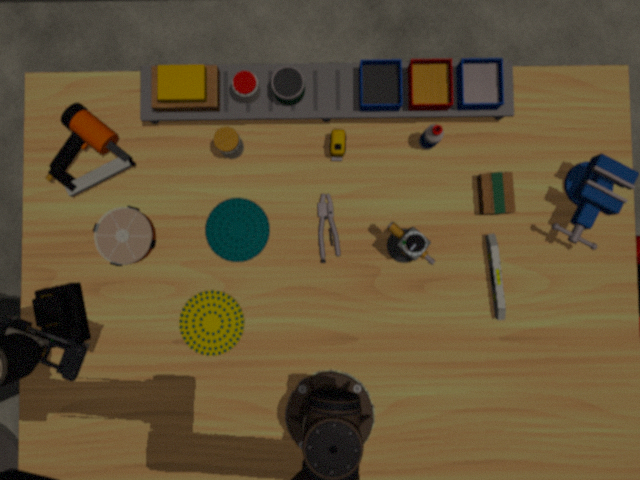

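The regulator is at top (410,243), scene (228,265). There are two pad-shaped discs: teal at top (238,230), scene (377,272), and yellow at top (212,322), scene (370,221). The teal one fits the colour given. I'll confirm this in one enlarged crop and measure.

```bash
cat > h.py <<'E'
import cv2,numpy as np
def cloud(d):
    z=d["range_z"];K=d["K"];v,u=np.indices(z.shape)
    T=d["world_from_camera"]
    p=np.stack([(u-K[0,2])/K[0,0]*z,-(v-K[1,2])/K[1,1]*z,-z],-1)
    return p@T[:3,:3].T+T[:3,3]
def ray(d,uv,h):
    K=d["K"];T=d["world_from_camera"];uv=np.atleast_2d(uv).astype(float)
    r=np.stack([(uv[:,0]-K[0,2])/K[0,0],-(uv[:,1]-K[1,2])/K[1,1],-np.ones(len(uv))],-1)@T[:3,:3].T
    return T[:3,3]+r*((h-T[2,3])/r[:,2:])
E
python3 - <<'E'
import pickle; from h import *
ims=[]
for n,(a,b) in {"scene":((228,262),(377,272)),"top":((410,243),(238,230))}.items():
    d=pickle.load(open(n+"0.pkl","rb"));c=d["color"];P=cloud(d);hsv=cv2.cvtColor(c,cv2.COLOR_RGB2HSV)
    m=cv2.inRange(hsv,(80,120,40),(98,255,255));nn,l,st,ce=cv2.connectedComponentsWithStats(m)
    i=l[b[1],b[0]] or 1+np.argmax(st[1:,4])
    cs=cv2.findContours((l==i).astype(np.uint8),0,2)[0];q=ray(d,max(cs,key=len)[:,0],0.006)
    print(n,"pad",st[i],cv2.minEnclosingCircle(q[:,:2].astype(np.float32)),ray(d,ce[i],.006)[0].round(4))
    w=P[a[1]-60:a[1]+45,a[0]-60:a[0]+60].reshape(-1,3);cc=c[a[1]-60:a[1]+45,a[0]-60:a[0]+60].reshape(-1,3)
    hh=hsv[a[1]-60:a[1]+45,a[0]-60:a[0]+60].reshape(-1,3)
    for lo,hi in ((.187,.205),(.16,.175),(.145,.17),(.115,.143),(.004,.02)):
        s=(w[:,2]>lo)&(w[:,2]<hi); 
        if s.sum(): print(lo,s.sum(),w[s].mean(0).round(4),w[s].min(0).round(3),w[s].max(0).round(3))
    s=(hh[:,0]>12)&(hh[:,0]<30)&(hh[:,1]>130)&(w[:,2]>.1)&(w[:,2]<.15)
    if s.sum(): print("brass",s.sum(),w[s].mean(0).round(4))
    pad=lambda x,y,r:cv2.resize(c[y-r:y+r,x-r:x+r],(400,300 if 0 else 400),interpolation=cv2.INTER_CUBIC)
    ims.append(np.hstack([pad(a[0],a[1]-5,40),pad(*b,40)]))
o=np.vstack(ims);cv2.imwrite("pics/crop1.png",cv2.resize(o,(600,600))[...,::-1])
E
```

```text
scene pad [ 349  254   54   37 1589] ((0.5111470222473145, 0.24819983541965485), 0.08698456734418869) [0.5153 0.2472 0.006 ]
0.187 154 [ 0.4636 -0.2081  0.1947] [ 0.436 -0.231  0.187] [ 0.486 -0.186  0.2  ]
0.16 202 [ 0.4753 -0.2075  0.1662] [ 0.442 -0.248  0.16 ] [ 0.504 -0.169  0.175]
0.145 303 [ 0.4779 -0.2083  0.1602] [ 0.442 -0.25   0.145] [ 0.504 -0.166  0.17 ]
0.115 354 [ 0.486  -0.2     0.1313] [ 0.41  -0.264  0.115] [ 0.518 -0.146  0.143]
0.004 1040 [ 0.285  -0.146   0.0087] [-0.021 -0.394  0.004] [0.582 0.049 0.02 ]
brass 94 [ 0.4983 -0.1741  0.1353]
top pad [ 206  199   63   62 3048] ((0.5041216611862183, 0.24857619404792786), 0.0863378643989563) [0.5041 0.2484 0.006 ]
0.187 271 [ 0.4576 -0.2096  0.1949] [ 0.437 -0.232  0.187] [ 0.48  -0.188  0.203]
0.16 310 [ 0.4564 -0.2058  0.1657] [ 0.418 -0.25   0.16 ] [ 0.497 -0.168  0.174]
0.145 340 [ 0.4564 -0.2039  0.1636] [ 0.418 -0.251  0.146] [ 0.499 -0.168  0.17 ]
0.115 307 [ 0.4638 -0.1976  0.1341] [ 0.405 -0.266  0.115] [ 0.512 -0.149  0.143]
0.004 999 [ 0.474  -0.2138  0.0063] [ 0.34  -0.393  0.004] [ 0.63  -0.062  0.016]
brass 184 [ 0.48   -0.1828  0.136 ]
```

View pics/crop1.png

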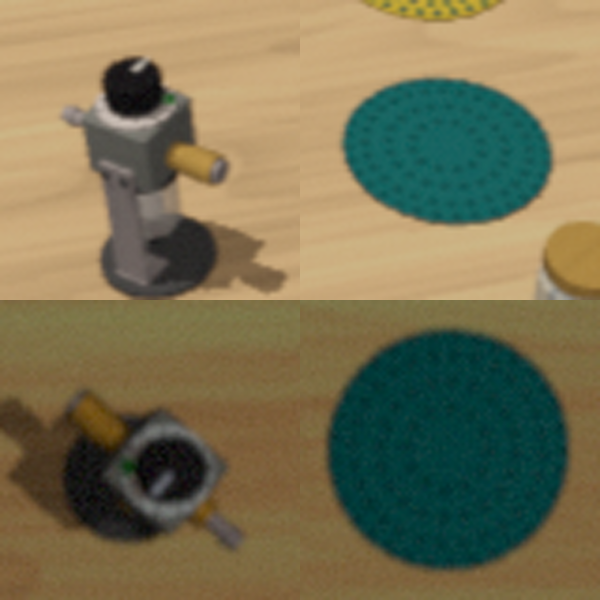

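The crop confirms it: regulator with black knob and green mark on the left, and the dimpled teal pad on the right. Next I'll get the axis and yaw from the ports.

```bash
cat >> h.py <<'E'
def delta(target, yaw_y, s):
    """tool-frame shift (units of .25 m) and turn (units of 90 deg) to reach target with tool y at yaw_y, z down"""
    from scipy.spatial.transform import Rotation as Rn
    R=np.array(s["ee_rot"]);c,n=np.cos(yaw_y),np.sin(yaw_y)
    G=np.array([[-n,c,0],[c,n,0],[0,0,-1.]]).T
    G=np.column_stack([[-n,c,0],[c,n,0],[0,0,-1.]])
    return R.T@(np.array(target)-s["tool_pos"])/.25, Rn.from_matrix(R.T@G).as_rotvec()/(np.pi/2)
E
python3 - <<'E'
import pickle; from h import *
from plant import monitor
d=pickle.load(open("top0.pkl","rb"));P=cloud(d);c=d["color"]
hsv=cv2.cvtColor(c,cv2.COLOR_RGB2HSV)
r=np.zeros(P.shape[:2],bool);r[190:290,360:460]=1
A=P[r&(P[...,2]>.185)][:,:2];k,rad=cv2.minEnclosingCircle(A.astype(np.float32));print("knob",k,rad)
k=np.array(k);q=P[r&(P[...,2]>.112)&(P[...,2]<.148)]
q=q[np.linalg.norm(q[:,:2]-k,axis=1)>.05][:,:2]
a=q[(q-k)@[1,1]>0];b=q[(q-k)@[1,1]<0]
print(len(a),len(b),a.mean(0),b.mean(0));v=a.mean(0)-b.mean(0);print("yaw +y",np.degrees(np.arctan2(v[1],v[0])), "line offset of k",np.cross(v/np.linalg.norm(v),k-b.mean(0)))
g=cv2.inRange(hsv,(40,100,20),(85,255,255))>0;g&=r&(P[...,2]>.15)
m=P[g][:,:2].mean(0)-k;print("green",g.sum(),P[g].mean(0),np.degrees(np.arctan2(m[1],m[0])))
ka=r&(P[...,2]>.187)&(c.min(-1)>80)
m=P[ka][:,:2].mean(0)-k;print("white",ka.sum(),np.degrees(np.arctan2(m[1],m[0])))
s=monitor.observe()
print(delta([.455,.20,.27],np.radians(-110.4-60),s))
print(delta([.458,-.21,.27],np.radians(137),s))
E
```

```text
knob (0.4368181824684143, -0.10070467740297318) 0.13353200256824493
44 282 [ 0.50271336 -0.15789672] [ 0.45742438 -0.2030993 ]
yaw +y 44.94529361965065 line offset of k 0.08702989205278958
green 14 [ 0.45990598 -0.19336032  0.17521844] -76.00806535620072
white 14 -79.23467047358625
(array([ 1.42743072,  1.31455216, -0.17493653]), array([ 7.97961173e-04, -5.86690704e-04,  6.66762767e-01]))
(array([ 2.01010435,  2.84759811, -0.17257755]), array([ 5.13654802e-04, -9.91987327e-04,  1.25120707e+00]))<stdin>:10: DeprecationWarning: Arrays of 2-dimensional vectors are deprecated. Use arrays of 3-dimensional vectors instead. (deprecated in NumPy 2.0)
```

Request:
send_rows(
  translation=[
    [0.153,0.125,-0.018],
    [0.153,0.125,-0.018],
    [0.153,0.125,-0.018],
    [0.153,0.125,-0.018],
    [0.153,0.125,-0.018],
    [0.153,0.125,-0.018],
    [0.153,0.125,-0.018],
    [0.153,0.125,-0.018],
    [0.153,0.125,-0.018],
    [0.153,0.125,-0.018],
  ],
  dr=[
    [0,0,0],
    [0,0,0],
    [0,0,0],
    [0,0,0],
    [0,0,0],
    [0,0,0],
    [0,0,0],
    [0,0,0],
    [0,0,0],
    [0,0,0],
  ],
  claw=[1,1,1,1,1,1,1,1,1,1],
)

```text
t: 1.1
tool_pos: [0.4852, 0.2046, 0.2718]
ee_rot: [[0.938, -0.348, -0.0], [-0.348, -0.938, 0.0], [-0.0, -0.0, -1.0]]
wrist_force: [0.9, 1.5, 1.0]
grip_width: 1.0
gripper_force: 0.0
```

Request:
send_rows(
  translation=[
    [0.047,0.16,0],
    [0.047,0.16,0],
    [0.047,0.16,0],
    [0.047,0.16,0],
    [0.047,0.16,0],
    [0.047,0.16,0],
    [0.047,0.16,0],
    [0.047,0.16,0],
    [0.047,0.16,0],
    [0.047,0.16,0],
  ],
  dr=[
    [0,0,0],
    [0,0,0],
    [0,0,0],
    [0,0,0],
    [0,0,0],
    [0,0,0],
    [0,0,0],
    [0,0,0],
    [0,0,0],
    [0,0,0],
  ],
  claw=[1,1,1,1,1,1,1,1,1,1],
)

```text
t: 2.1
tool_pos: [0.455, -0.2109, 0.2715]
ee_rot: [[0.937, -0.348, -0.0], [-0.348, -0.937, 0.0], [-0.0, -0.0, -1.0]]
wrist_force: [1.5, 0.2, 0.2]
grip_width: 1.006
gripper_force: 0.0
```

Request:
send_rows(
  translation=[
    [0,0,0],
    [0,0,0],
    [0,0,0],
    [0,0,0],
    [0,0,0],
    [0,0,0],
    [0,0,0],
  ],
  dr=[
    [0,0,0.0893],
    [0,0,0.0893],
    [0,0,0.0893],
    [0,0,0.0893],
    [0,0,0.0893],
    [0,0,0.0893],
    [0,0,0.0893],
  ],
  claw=[1,1,1,1,1,1,1],
)

```text
t: 2.8
tool_pos: [0.4553, -0.2093, 0.2712]
ee_rot: [[0.225, -0.974, -0.001], [-0.974, -0.225, 0.0], [-0.0, 0.001, -1.0]]
wrist_force: [-0.2, -0.3, 0.3]
grip_width: 0.996
gripper_force: 0.0
```

Request:
send_rows(
  translation=[
    [0,0,0],
    [0,0,0],
    [0,0,0],
    [0,0,0],
    [0,0,0],
    [0,0,0],
    [0,0,0],
    [0,0,0],
  ],
  dr=[
    [0,0,0.0893],
    [0,0,0.0893],
    [0,0,0.0893],
    [0,0,0.0893],
    [0,0,0.0893],
    [0,0,0.0893],
    [0,0,0.0893],
    [0,0,0],
  ],
  claw=[1,1,1,1,1,1,1,1],
)

```text
t: 3.6
tool_pos: [0.4554, -0.2093, 0.2713]
ee_rot: [[-0.682, -0.731, -0.001], [-0.731, 0.682, 0.0], [0.0, 0.001, -1.0]]
wrist_force: [0.1, -0.2, 0.7]
grip_width: 0.999
gripper_force: 0.0
```

```bash
cat >> h.py <<'E'
def wray(d,s,uv,h):
    """wrist fisheye pixels -> world points on plane z=h"""
    K=d["K"];R=np.array(s["ee_rot"]);M=d["mount"];uv=np.atleast_2d(uv).astype(float)
    q=(uv-K[:2,2])/[K[0,0],K[1,1]];th=np.linalg.norm(q,axis=1)[:,None]
    xy=q/np.maximum(th,1e-9)*np.sin(th)
    r=np.column_stack([xy[:,0],-xy[:,1],-np.cos(th[:,0])])@(R@M[:3,:3]).T
    o=R@M[:3,3]+s["tool_pos"]
    return o+r*((h-o[2])/r[:,2:])
def wproj(d,s,P):
    R=np.array(s["ee_rot"]);M=d["mount"];K=d["K"]
    p=((np.atleast_2d(P)-s["tool_pos"])@R-M[:3,3])@M[:3,:3]
    n=np.linalg.norm(p[:,:2],axis=1);th=np.arctan2(n,-p[:,2])
    return np.column_stack([K[0,2]+K[0,0]*th*p[:,0]/n,K[1,2]-K[1,1]*th*p[:,1]/n])
E
python3 - <<'E'
from plant import monitor, imaging; from h import *
import pickle
s=monitor.observe();d=imaging.snapshot("wrist");pickle.dump((s,d),open("w1.pkl","wb"))
print(s["t"],s["tool_pos"],s["joint_pos"],np.round(s["ee_rot"],3).tolist(),d["K"].tolist(),d["mount"].round(3).tolist())
print(wproj(d,s,[[.458,-.2095,.196],[.458,-.2095,0.0]]))
cv2.imwrite("pics/w1.png",d["color"][...,::-1])
E
```

```text
3.6 [ 0.4553525  -0.20928201  0.27125744] [-3.82179728e-02  4.12320508e-02 -2.89517893e-01 -1.93559924e-04
 -1.24068702e+00 -7.12736619e-01] [[-0.682, -0.731, -0.001], [-0.731, 0.682, 0.0], [0.0, 0.001, -1.0]] [[371.64829954431775, 0.0, 320.81119035073925], [0.0, 371.64829954431775, 238.07122034634665], [0.0, 0.0, 1.0]] [[-0.0, 0.967, 0.256, 0.068], [1.0, 0.0, -0.0, 0.001], [-0.0, 0.256, -0.967, -0.158], [0.0, 0.0, 0.0, 1.0]]
[[316.42655592 249.73366564]
 [318.19140735 201.71415712]]
```

View pics/w1.png

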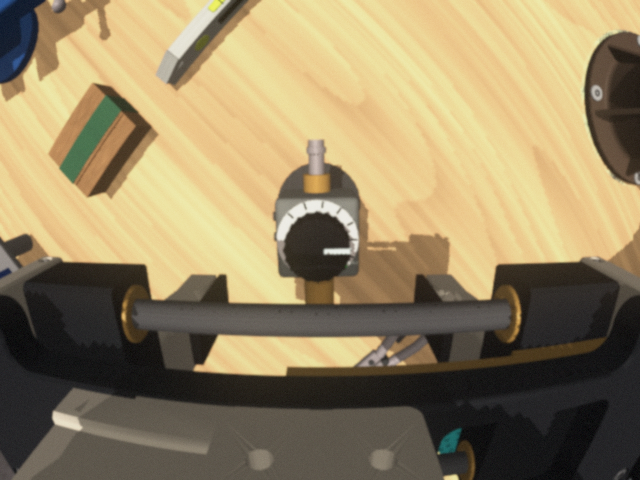

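Wrist view: knob at about (318,247), body square at cols 277–358, steel port at (316,155). The yaw is almost aligned. I'll refine using the wrist depth.

```bash
cat >> h.py <<'E'
def wcloud(d,s):
    K=d["K"];R=np.array(s["ee_rot"]);M=d["mount"];z=d["range_z"];v,u=np.indices(z.shape)
    q=np.stack([(u-K[0,2])/K[0,0],(v-K[1,2])/K[1,1]],-1);th=np.linalg.norm(q,axis=-1)
    k=np.tan(th)/np.maximum(th,1e-9)*z
    p=np.stack([q[...,0]*k,-q[...,1]*k,-z],-1)
    t=p@M[:3,:3].T+M[:3,3]
    return t, t@R.T+s["tool_pos"]
E
python3 - <<'E'
import pickle; from h import *
s,d=pickle.load(open("w1.pkl","rb"));t,P=wcloud(d,s);c=d["color"]
r=np.zeros(P.shape[:2],bool);r[130:300,255:380]=1;r&=d["range_z"]>0
for n,lo,hi in (("knobtop",.193,.2),("disc/body top",.16,.171),("port",.115,.145),("base",.004,.012)):
    m=r&(P[...,2]>lo)&(P[...,2]<hi);q=t[m]
    print(n,len(q),"med z",np.median(P[m][:,2]).round(4),"tool lo",np.percentile(q,1,0).round(4),"hi",np.percentile(q,99,0).round(4),"circ",cv2.minEnclosingCircle(q[:,:2].astype(np.float32)))
m=r&(P[...,2]>.115)&(P[...,2]<.145);m[185:]=0;q=t[m][:,:2];print("steel port",len(q),q.mean(0),[ (x.round(4),q[(q[:,0]>x-.004)&(q[:,0]<x+.004)][:,1].mean().round(4)) for x in np.linspace(q[:,0].min()+.004,q[:,0].max()-.004,4)])
# body top face outer edges in rows 200..275
g=cv2.cvtColor(c,cv2.COLOR_RGB2GRAY).astype(int)
for v in (205,212,262,270): print(v,[ (u,g[v,u+1]-g[v,u-1]) for u in list(range(268,290))+list(range(348,366)) if abs(g[v,u+1]-g[v,u-1])>25])
for v,us in ((212,(277,358)),(268,(278,358))): 
    w=wray(d,s,[(u,v) for u in us],.165);print((w-s["tool_pos"])@np.array(s["ee_rot"]))
E
```

```text
knobtop 3296 med z 0.1957 tool lo [-0.0224 -0.0224  0.0741] hi [0.018  0.0187 0.0777] circ ((-0.0027218572795391083, -0.0018401043489575386), 0.022962575778365135)
disc/body top 2924 med z 0.166 tool lo [-0.0323 -0.0322  0.1022] hi [0.0281 0.0284 0.1107] circ ((-0.0024344108533114195, -0.0023103319108486176), 0.041929326951503754)
port 1979 med z 0.135 tool lo [-0.0633 -0.0394  0.1278] hi [0.0695 0.0232 0.1536] circ ((0.0016174298943951726, -0.0028992248699069023), 0.06906099617481232)
base 993 med z 0.0076 tool lo [ 0.0018 -0.0459  0.2616] hi [0.0429 0.0447 0.2658] circ ((0.0004140925593674183, -0.0017133373767137527), 0.047496385872364044)
steel port 907 [ 0.05098137 -0.00297368] [(np.float64(0.0381), np.float64(-0.0029)), (np.float64(0.0475), np.float64(-0.0031)), (np.float64(0.0569), np.float64(-0.0031)), (np.float64(0.0663), np.float64(-0.003))]
205 [(274, np.int64(-45)), (275, np.int64(-35)), (357, np.int64(-27)), (360, np.int64(32)), (363, np.int64(32)), (364, np.int64(49)), (365, np.int64(43))]
212 [(272, np.int64(-50)), (273, np.int64(-59)), (274, np.int64(-32)), (287, np.int64(29)), (288, np.int64(34)), (289, np.int64(34)), (348, np.int64(-42))]
262 [(276, np.int64(-33)), (277, np.int64(-81)), (278, np.int64(-90)), (279, np.int64(-41)), (286, np.int64(-39)), (287, np.int64(-35)), (348, np.int64(65)), (350, np.int64(-52)), (351, np.int64(-40))]
270 [(276, np.int64(-28)), (277, np.int64(-69)), (278, np.int64(-93)), (279, np.int64(-59)), (358, np.int64(32)), (359, np.int64(29))]
[[ 0.01762266 -0.031063    0.10624363]
 [ 0.01757488  0.02773661  0.10627916]]
[[-0.02537479 -0.03162961  0.10623123]
 [-0.02538147  0.02884704  0.10626778]]
```

Request:
send_rows(
  translation=[
    [-0.009,-0.0076,0],
    [0,0,0.1],
    [0,0,0.1],
    [0,0,0.1],
    [0,0,0.1],
    [0,0,0.1],
    [0,0,0.025],
    [0,0,0.02],
    [0,0,0],
    [0,0,0],
  ],
  dr=[
    [0,0,0],
    [0,0,0],
    [0,0,0],
    [0,0,0],
    [0,0,0],
    [0,0,0],
    [0,0,0],
    [0,0,0],
    [0,0,0],
    [0,0,0],
  ],
  claw=[1,1,1,1,1,1,1,1,1,1],
)

```text
t: 4.65
tool_pos: [0.4593, -0.2091, 0.1364]
ee_rot: [[-0.68, -0.733, 0.002], [-0.733, 0.68, -0.0], [-0.001, -0.001, -1.0]]
wrist_force: [1.4, 0.1, 0.5]
grip_width: 1.0
gripper_force: 0.0
```

Request:
send_rows(
  translation=[
    [0,0,0],
    [0,0,0],
    [0,0,0],
    [0,0,0],
    [0,0,0],
    [0,0,0],
    [0,0,0],
    [0,0,0],
  ],
  dr=[
    [0,0,0],
    [0,0,0],
    [0,0,0],
    [0,0,0],
    [0,0,0],
    [0,0,0],
    [0,0,0],
    [0,0,0],
  ],
  claw=[0.8,0.75,0.7,0.65,0.6,0.6,0.6,0.6],
  squeeze=30,
)

```text
t: 5.45
tool_pos: [0.4589, -0.2092, 0.1356]
ee_rot: [[-0.681, -0.733, 0.001], [-0.733, 0.681, -0.0], [-0.0, -0.001, -1.0]]
wrist_force: [1.9, -2.9, 2.8]
grip_width: 0.708
gripper_force: 29.9
```

Request:
send_rows(
  translation=[
    [0,0,0],
    [0,0,-0.005],
    [0,0,-0.01],
    [0,0,-0.02],
    [0,0,-0.03],
    [0,0,-0.04],
    [0,0,-0.04],
    [0,0,-0.025],
    [0,0,-0.01],
    [0,0,0],
  ],
  dr=[
    [0,0,0],
    [0,0,0],
    [0,0,0],
    [0,0,0],
    [0,0,0],
    [0,0,0],
    [0,0,0],
    [0,0,0],
    [0,0,0],
    [0,0,0],
  ],
  claw=[0.5,0.5,0.5,0.5,0.5,0.5,0.5,0.5,0.5,0.5],
  squeeze=35,
)

```text
t: 6.45
tool_pos: [0.4587, -0.209, 0.1808]
ee_rot: [[-0.681, -0.732, 0.001], [-0.732, 0.681, 0.0], [-0.001, -0.001, -1.0]]
wrist_force: [0.2, -0.2, -7.9]
grip_width: 0.704
gripper_force: 34.9
```

Request:
send_rows(
  translation=[
    [-0.0247,0.0187,0],
    [-0.0495,0.0373,0],
    [-0.0825,0.0622,0],
    [-0.0825,0.0622,0],
    [-0.0825,0.0622,0],
    [-0.0825,0.0622,0],
    [-0.0825,0.0622,0],
    [-0.0825,0.0622,0],
    [-0.0825,0.0622,0],
    [-0.0825,0.0622,0],
  ],
  dr=[
    [0,0,0],
    [0,0,0],
    [0,0,0],
    [0,0,0],
    [0,0,0],
    [0,0,0],
    [0,0,0],
    [0,0,0],
    [0,0,0],
    [0,0,0],
  ],
  claw=[0.5,0.5,0.5,0.5,0.5,0.5,0.5,0.5,0.5,0.5],
)

```text
t: 7.45
tool_pos: [0.4817, 0.021, 0.1799]
ee_rot: [[-0.681, -0.733, -0.001], [-0.733, 0.681, -0.0], [0.001, 0.0, -1.0]]
wrist_force: [0.5, -0.4, -8.7]
grip_width: 0.708
gripper_force: 34.9
```

Request:
send_rows(
  translation=[
    [-0.0825,0.0622,0],
    [-0.0825,0.0622,0],
    [-0.0825,0.0622,0],
    [-0.0825,0.0622,0],
    [-0.0825,0.0622,0],
    [-0.0825,0.0622,0],
    [-0.0825,0.0622,0],
    [-0.0825,0.0622,0],
    [-0.0495,0.0373,0],
    [-0.0247,0.0187,0],
  ],
  dr=[
    [0,0,0],
    [0,0,0],
    [0,0,0],
    [0,0,0],
    [0,0,0],
    [0,0,0],
    [0,0,0],
    [0,0,0],
    [0,0,0],
    [0,0,0],
  ],
  claw=[0.5,0.5,0.5,0.5,0.5,0.5,0.5,0.5,0.5,0.5],
)

```text
t: 8.45
tool_pos: [0.5054, 0.2497, 0.1796]
ee_rot: [[-0.68, -0.733, -0.001], [-0.733, 0.68, -0.001], [0.001, 0.0, -1.0]]
wrist_force: [0.1, 0.2, -8.6]
grip_width: 0.704
gripper_force: 34.9
```

Run:
```python
from plant import monitor, imaging; from h import *
import pickle
s=monitor.observe()
for k in ("t","tool_pos","joint_pos","ee_rot","wrist_force","torque","grip_width","gripper_force"): print(k,np.round(s[k],4).tolist())
a=imaging.snapshot("scene");b=imaging.snapshot("top");w=imaging.snapshot("wrist");pickle.dump((s,a,b,w),open("c2.pkl","wb"))
ca=cv2.resize(a["color"][150:330,290:450],(400,450),interpolation=cv2.INTER_CUBIC)
cb=cv2.resize(w["color"][100:360,200:431],(400,450))
cv2.imwrite("pics/carry.png",np.hstack([ca,cb])[...,::-1])
```

```text
t 8.45
tool_pos [0.5054, 0.2497, 0.1796]
joint_pos [0.806, 0.2134, -0.3033, -0.0002, -1.055, -1.5536]
ee_rot [[-0.68, -0.7332, -0.0008], [-0.7332, 0.68, -0.0006], [0.001, 0.0002, -1.0]]
wrist_force [0.1233, 0.2087, -8.5553]
torque [0.0414, -0.1527, 0.0325]
grip_width 0.7045
gripper_force 34.8975
```

View pics/carry.png

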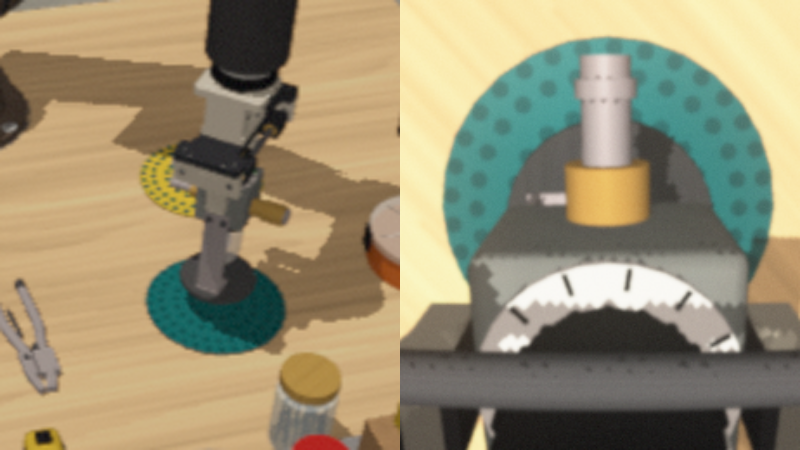

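Scene crop: the regulator hangs plumb above the teal pad, with its base well inside the disc. Now I'll lower it.

Request:
send_rows(
  translation=[
    [0,0,0.015],
    [0,0,0.03],
    [0,0,0.035],
    [0,0,0.03],
    [0,0,0.015],
    [0,0,0.01],
    [0,0,0.005],
    [0,0,0.004],
    [0,0,0],
  ],
  dr=[
    [0,0,0],
    [0,0,0],
    [0,0,0],
    [0,0,0],
    [0,0,0],
    [0,0,0],
    [0,0,0],
    [0,0,0],
    [0,0,0],
  ],
  claw=[0.5,0.5,0.5,0.5,0.5,0.5,0.5,0.5,0.5],
)

```text
t: 9.5
tool_pos: [0.5058, 0.2484, 0.1444]
ee_rot: [[-0.681, -0.733, 0.0], [-0.733, 0.681, 0.0], [-0.0, -0.0, -1.0]]
wrist_force: [-0.8, -0.7, -9.6]
grip_width: 0.702
gripper_force: 34.9
```

Request:
send_rows(
  translation=[
    [0,0,0.004],
    [0,0,0.004],
    [0,0,0],
    [0,0,0],
  ],
  dr=[
    [0,0,0],
    [0,0,0],
    [0,0,0],
    [0,0,0],
  ],
  claw=[0.5,0.5,0.5,0.5],
)

```text
t: 9.9
tool_pos: [0.5057, 0.2483, 0.1423]
ee_rot: [[-0.681, -0.733, 0.0], [-0.733, 0.681, -0.0], [-0.0, -0.0, -1.0]]
wrist_force: [0.5, 0.2, -9.2]
grip_width: 0.706
gripper_force: 34.9
```

Request:
send_rows(
  translation=[
    [0,0,0.002],
    [0,0,0.002],
    [0,0,0],
  ],
  dr=[
    [0,0,0],
    [0,0,0],
    [0,0,0],
  ],
  claw=[0.5,0.5,0.5],
)

```text
t: 10.2
tool_pos: [0.5058, 0.2484, 0.1417]
ee_rot: [[-0.681, -0.733, 0.0], [-0.733, 0.681, 0.0], [-0.0, -0.0, -1.0]]
wrist_force: [-1.8, -0.2, -5.4]
grip_width: 0.702
gripper_force: 34.9
```

Contact has started. One more small step, then release slowly.

Request:
send_rows(
  translation=[
    [0,0,0.002],
    [0,0,0.001],
    [0,0,0],
    [0,0,0],
  ],
  dr=[
    [0,0,0],
    [0,0,0],
    [0,0,0],
    [0,0,0],
  ],
  claw=[0.5,0.5,0.5,0.5],
)

```text
t: 10.6
tool_pos: [0.506, 0.2485, 0.1416]
ee_rot: [[-0.681, -0.733, 0.001], [-0.733, 0.681, 0.001], [-0.001, -0.0, -1.0]]
wrist_force: [-4.4, -1.4, 5.2]
grip_width: 0.708
gripper_force: 34.9
```

Request:
send_rows(
  translation=[
    [0,0,0],
    [0,0,0],
    [0,0,0],
    [0,0,0],
    [0,0,0],
    [0,0,0],
    [0,0,0],
    [0,0,0],
  ],
  dr=[
    [0,0,0],
    [0,0,0],
    [0,0,0],
    [0,0,0],
    [0,0,0],
    [0,0,0],
    [0,0,0],
    [0,0,0],
  ],
  claw=[0.71,0.72,0.75,0.8,0.85,0.9,1,1],
)

```text
t: 11.4
tool_pos: [0.5058, 0.2484, 0.1405]
ee_rot: [[-0.681, -0.733, 0.0], [-0.733, 0.681, -0.0], [0.0, -0.0, -1.0]]
wrist_force: [0.7, -0.2, 0.6]
grip_width: 0.983
gripper_force: 0.0
```

Request:
send_rows(
  translation=[
    [0,0,0],
    [0,0,-0.02],
    [0,0,-0.05],
    [0,0,-0.1],
    [0,0,-0.1],
    [0,0,-0.1],
    [0,0,-0.1],
    [0,0,-0.05],
    [0,0,0],
  ],
  dr=[
    [0,0,0],
    [0,0,0],
    [0,0,0],
    [0,0,0],
    [0,0,0],
    [0,0,0],
    [0,0,0],
    [0,0,0],
    [0,0,0],
  ],
  claw=[1,1,1,1,1,1,1,1,1],
)

```text
t: 12.3
tool_pos: [0.5065, 0.2489, 0.2731]
ee_rot: [[-0.681, -0.733, 0.003], [-0.733, 0.681, 0.003], [-0.004, -0.0, -1.0]]
wrist_force: [0.9, 0.2, -0.7]
grip_width: 0.997
gripper_force: 0.0
```

```bash
cat > look.py <<'E'
import sys,pickle
from plant import monitor, imaging; from h import *
n=sys.argv[1]
s=monitor.observe();d=imaging.snapshot("wrist");tp=imaging.snapshot("top");sc=imaging.snapshot("scene");pickle.dump((s,d,tp,sc),open(n+".pkl","wb"))
print(s["t"],np.round(s["tool_pos"],4),np.round(s["joint_pos"],3))
t,P=wcloud(d,s);r=np.zeros(P.shape[:2],bool);r[130:300,240:400]=1;r&=d["range_z"]>0
for nm,lo,hi in (("knobtop",.199,.212),("disc/body top",.166,.178),("base",.010,.018)):
    m=r&(P[...,2]>lo)&(P[...,2]<hi);q=t[m]
    if len(q): print(nm,len(q),"med z",np.median(P[m][:,2]).round(4),"lo",np.percentile(q,1,0).round(4),"hi",np.percentile(q,99,0).round(4),"mid",((np.percentile(q,1,0)+np.percentile(q,99,0))/2).round(4))
a=cv2.resize(d["color"][130:310,230:410],(400,400),interpolation=cv2.INTER_CUBIC)
x,y=wproj(d,s,[s["tool_pos"]*[1,1,0]+[0,0,.2]])[0];print(x,y)
def crop(e,hw):
    T=e["world_from_camera"];K=e["K"];p=T[:3,:3].T@(np.array([.506,.248,.17])-T[:3,3]);u=int(K[0,2]-K[0,0]*p[0]/p[2]);v=int(K[1,2]+K[1,1]*p[1]/p[2])
    return cv2.resize(e["color"][v-hw:v+hw,u-hw:u+hw],(400,400),interpolation=cv2.INTER_CUBIC)
cv2.imwrite(f"pics/{n}.png",np.hstack([a,crop(tp,25) if len(sys.argv)<3 else crop(sc,50)])[...,::-1])
E
python3 look.py w3 scene
```

```text
12.3 [0.5065 0.2489 0.2731] [ 0.804  0.147 -0.166  0.    -1.253 -1.553]
knobtop 3414 med z 0.2017 lo [-0.0189 -0.0192  0.0699] hi [0.0215 0.0212 0.0735] mid [0.0013 0.001  0.0717]
disc/body top 3082 med z 0.1723 lo [-0.0279 -0.0295  0.0977] hi [0.0321 0.0316 0.1063] mid [0.0021 0.001  0.102 ]
base 924 med z 0.0137 lo [ 0.0137 -0.0431  0.2575] hi [0.0473 0.0452 0.261 ] mid [0.0305 0.0011 0.2592]
319.72655238253833 247.76374346077893
```

View pics/w3.png

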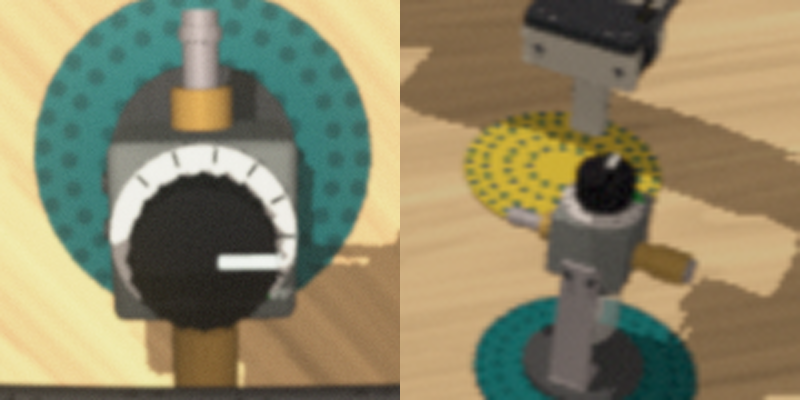

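The regulator stands upright on the pad (base well inside the teal, knob top at 0.202 m), and the knob line points to the image right. The green band is hidden on the lower right, so I'll shift the wrist camera to see it.

Request:
send_rows(
  translation=[
    [-0.12,0.06,0],
    [-0.12,0.06,0],
    [-0.12,0.06,0],
    [-0.12,0.06,0],
    [0,0,0],
    [0,0,0],
  ],
  dr=[
    [0,0,0],
    [0,0,0],
    [0,0,0],
    [0,0,0],
    [0,0,0],
    [0,0,0],
  ],
  claw=[1,1,1,1,1,1],
)

```text
t: 13.05
tool_pos: [0.5429, 0.3772, 0.2681]
ee_rot: [[-0.68, -0.733, -0.003], [-0.733, 0.68, -0.003], [0.004, 0.0, -1.0]]
wrist_force: [-0.7, -0.9, 0.9]
grip_width: 1.004
gripper_force: 0.0
```

```bash
cat > ang.py <<'E'
import sys,pickle
from plant import monitor, imaging; from h import *
n=sys.argv[1];top=float(sys.argv[2])
s=monitor.observe();d=imaging.snapshot("wrist");pickle.dump((s,d),open(n+".pkl","wb"))
c=d["color"];hsv=cv2.cvtColor(c,cv2.COLOR_RGB2HSV);t,P=wcloud(d,s)
A=np.array([.5047,.2481])
near=np.linalg.norm(P[...,:2]-A,axis=-1)<.045
k=near&(P[...,2]>top-.008)&(P[...,2]<top+.008);q=P[k]
print("pos",s["tool_pos"].round(4),"knob",k.sum(),"z",np.median(q[:,2]),"ctr",cv2.minEnclosingCircle(q[:,:2].astype(np.float32)))
ctr=np.array(cv2.minEnclosingCircle(q[:,:2].astype(np.float32))[0])
m=k&(c.min(-1)>110);vv,uu=np.nonzero(m);w=wray(d,s,np.c_[uu,vv],top)[:,:2]
(vx,vy,x0,y0)=cv2.fitLine(w.astype(np.float32),cv2.DIST_L2,0,.01,.01).ravel()
if np.dot(w.mean(0)-ctr,[vx,vy])<0: vx,vy=-vx,-vy
print("line",len(w),"fit",np.degrees(np.arctan2(vy,vx)),"mean",np.degrees(np.arctan2(*(w.mean(0)-ctr)[::-1])),"far",np.abs(np.linalg.norm(w-ctr,axis=1)).max())
g=near&(cv2.inRange(hsv,(40,70,30),(85,255,255))>0)&(P[...,2]>.160)&(P[...,2]<.182)
vv,uu=np.nonzero(g)
if len(uu):
    w=wray(d,s,np.c_[uu,vv],.174)[:,:2];rr=np.linalg.norm(w-ctr,axis=1);a=np.degrees(np.arctan2(*(w-ctr).T[::-1]))
    ok=(rr>.022)&(rr<.033);print("green",len(w),ok.sum(),"angles",np.percentile(a[ok],[2,50,98]).round(1),"r",np.median(rr[ok]))
u,v=wproj(d,s,[[*ctr,top]])[0].astype(int);print(u,v)
cv2.imwrite(f"pics/{n}.png",cv2.resize(c[max(0,v-70):v+70,u-80:u+80],(640,560),interpolation=cv2.INTER_CUBIC)[...,::-1])
E
python3 ang.py g1 .202
```

```text
pos [0.5429 0.3772 0.2681] knob 3779 z 0.20169250441473693 ctr ((0.5052016377449036, 0.24912337958812714), 0.023315006867051125)
line 284 fit 167.46852 mean 136.6865621028769 far 0.023626610556182093
green 155 152 angles [72.3 83.1 94.6] r 0.026372910524411243
221 62
```

View pics/g1.png

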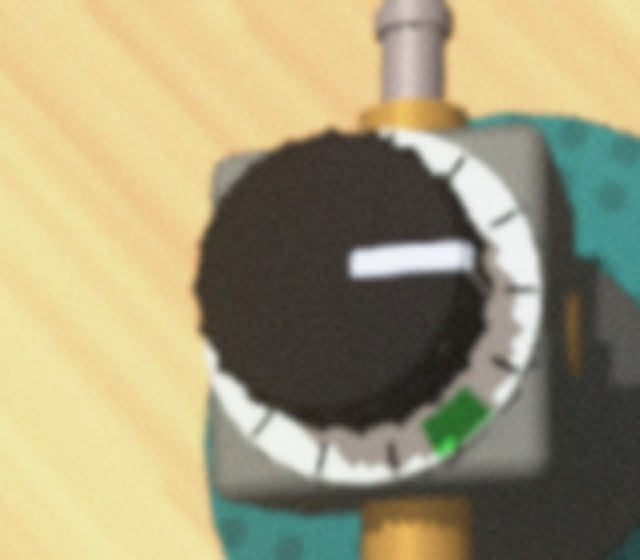

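The green band is visible at crop (458,420), with the line pointing right at (415,257), so about 53° CW is needed. I'll refine the line fit.

Run:
```python
import pickle; from h import *
for f in ("w3","g1"):
    z=pickle.load(open(f+".pkl","rb"));s,d=z[0],z[1];c=d["color"];t,P=wcloud(d,s)
    m=((c.min(-1)>120)&(np.linalg.norm(P[...,:2]-[.505,.2487],axis=-1)<.024)&(P[...,2]>.198)).astype(np.uint8)
    n,l,st,ce=cv2.connectedComponentsWithStats(m);i=1+np.argmax(st[1:,4]);vv,uu=np.nonzero(l==i)
    w=wray(d,s,np.c_[uu,vv],.202)[:,:2];vx,vy,x0,y0=cv2.fitLine(w.astype(np.float32),2,0,.01,.01).ravel()
    k=(np.linalg.norm(P[...,:2]-[.505,.2487],axis=-1)<.024)&(P[...,2]>.1995)&(P[...,2]<.206);q=P[k][:,:2]
    ct,r=cv2.minEnclosingCircle(q.astype(np.float32));e=w.mean(0)-ct
    print(f,len(w),st[i],np.degrees(np.arctan2(vy,vx))%180,"mean",np.degrees(np.arctan2(e[1],e[0])),ct,r,q.mean(0))
from plant import monitor
print(delta([.5052,.2485,.25],np.radians(137.1),monitor.observe()))
```

```text
w3 192 [328 244  28   8 192] 139.84708 mean 136.3517783783834 (0.50469970703125, 0.24913744628429413) 0.022770939394831657 [0.50484269 0.24850174]
g1 218 [228  57  31   9 218] 137.3094 mean 140.34148241291214 (0.5054386258125305, 0.24964074790477753) 0.022671908140182495 [0.50519682 0.25007348]
(array([ 0.47816841, -0.23830716,  0.07694313]), array([-1.97765593e-05, -1.82171680e-03,  9.24261056e-05]))
```

Request:
send_rows(
  translation=[
    [0.12,-0.06,0],
    [0.12,-0.06,0],
    [0.12,-0.06,0],
    [0.117,-0.06,0],
    [0,0,0.05],
    [0,0,0.05],
    [0,0,0],
    [0,0,0],
  ],
  dr=[
    [0,0,0],
    [0,0,0],
    [0,0,0],
    [0,0,0],
    [0,0,0],
    [0,0,0],
    [0,0,0],
    [0,0,0],
  ],
  claw=[1,1,1,1,1,1,1,1],
)

```text
t: 13.9
tool_pos: [0.5062, 0.2491, 0.2449]
ee_rot: [[-0.681, -0.733, -0.001], [-0.733, 0.681, -0.001], [0.001, -0.0, -1.0]]
wrist_force: [-0.1, -0.0, 1.0]
grip_width: 1.0
gripper_force: 0.0
```

Request:
send_rows(
  translation=[
    [0.003,-0.001,0.05],
    [0,0,0.08],
    [0,0,0.06],
    [0,0,0.04],
    [0,0,0.02],
    [0,0,0.01],
    [0,0,0],
    [0,0,0],
    [0,0,0],
  ],
  dr=[
    [0,0,0],
    [0,0,0],
    [0,0,0],
    [0,0,0],
    [0,0,0],
    [0,0,0],
    [0,0,0],
    [0,0,0],
    [0,0,0],
  ],
  claw=[1,1,1,1,0.9,0.8,0.75,0.7,0.65],
  squeeze=5,
)

```text
t: 14.8
tool_pos: [0.5062, 0.2484, 0.1812]
ee_rot: [[-0.681, -0.733, 0.001], [-0.733, 0.681, 0.001], [-0.001, -0.0, -1.0]]
wrist_force: [-0.1, -0.7, 0.2]
grip_width: 0.677
gripper_force: 0.0
```

Request:
send_rows(
  translation=[
    [0.001,0,0.008],
    [0,0,0.007],
    [0,0,0],
    [0,0,0],
  ],
  dr=[
    [0,0,0],
    [0,0,0],
    [0,0,0],
    [0,0,0],
  ],
  claw=[0.62,0.6,0.58,0.56],
)

```text
t: 15.2
tool_pos: [0.5057, 0.248, 0.1768]
ee_rot: [[-0.681, -0.733, -0.0], [-0.733, 0.681, -0.0], [0.0, -0.0, -1.0]]
wrist_force: [-0.7, -0.7, 0.6]
grip_width: 0.568
gripper_force: 0.0
```

Request:
send_rows(
  translation=[
    [0,0,0],
    [0,0,0],
    [0,0,0],
    [0,0,0],
    [0,0,0],
    [0,0,0],
  ],
  dr=[
    [0,0,0],
    [0,0,0],
    [0,0,0],
    [0,0,0],
    [0,0,0],
    [0,0,0],
  ],
  claw=[0.54,0.52,0.5,0.45,0.4,0.4],
  squeeze=15,
)

```text
t: 15.8
tool_pos: [0.5057, 0.2481, 0.1768]
ee_rot: [[-0.681, -0.733, -0.0], [-0.733, 0.681, 0.0], [-0.0, 0.0, -1.0]]
wrist_force: [-0.9, 0.9, 0.2]
grip_width: 0.496
gripper_force: 15.0
```

Request:
send_rows(
  translation=[
    [0,0,-0.002],
    [0,0,-0.003],
    [0,0,-0.003],
    [0,0,-0.003],
    [0,0,-0.003],
    [0,0,0],
  ],
  dr=[
    [0,0,0],
    [0,0,0],
    [0,0,0],
    [0,0,0],
    [0,0,0],
    [0,0,0],
  ],
  claw=[0.4,0.4,0.4,0.4,0.4,0.4],
)

```text
t: 16.4
tool_pos: [0.5057, 0.248, 0.1804]
ee_rot: [[-0.681, -0.733, -0.0], [-0.733, 0.681, 0.0], [0.0, 0.0, -1.0]]
wrist_force: [-0.5, 1.6, -1.7]
grip_width: 0.497
gripper_force: 15.0
```

Request:
send_rows(
  translation=[
    [0,0,-0.003],
    [0,0,-0.003],
    [0,0,0],
  ],
  dr=[
    [0,0,0],
    [0,0,0],
    [0,0,0],
  ],
  claw=[0.4,0.4,0.4],
)

```text
t: 16.7
tool_pos: [0.5057, 0.248, 0.1819]
ee_rot: [[-0.681, -0.732, -0.0], [-0.732, 0.681, 0.0], [-0.0, 0.0, -1.0]]
wrist_force: [0.2, 2.0, -0.8]
grip_width: 0.498
gripper_force: 15.0
```

Run:
```python
from plant import monitor, imaging; from h import *
s=monitor.observe();print(s["t"],s["tool_pos"],s["wrist_force"],s["torque"])
P=cloud(imaging.snapshot("scene"))
for n in ("scene","top"):
    d=imaging.snapshot(n);P=cloud(d);m=(np.linalg.norm(P[...,:2]-[.5057,.2483],axis=-1)<.06)
    b=m&(P[...,2]>.008)&(P[...,2]<.02);print(n,b.sum(),np.median(P[b][:,2]) if b.any() else 0)
d=imaging.snapshot("wrist");cv2.imwrite("pics/lift.png",cv2.resize(d["color"][120:420,160:480],(640,600))[...,::-1])
```

```text
16.7 [0.505693   0.24799703 0.18192436] [ 0.22077703  1.98770354 -0.77075229] [0.62637403 0.13255465 0.01816138]
scene 372 0.01284778485379845
top 247 0.012186872391314996
```

View pics/lift.png

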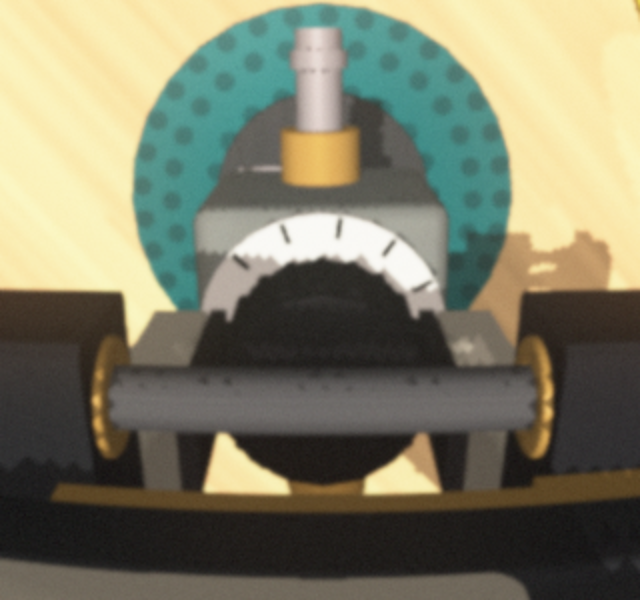

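The knob is held and the base still sits flat. I'll relieve the small side load and turn a little as a test.

Request:
send_rows(
  translation=[
    [-0.0012,0.001,-0.001],
    [0,0,0],
    [0,0,0],
    [0,0,0],
    [0,0,0],
    [0,0,0],
    [0,0,0],
  ],
  dr=[
    [0,0,0],
    [0,0,0.02],
    [0,0,0.03],
    [0,0,0.03],
    [0,0,0.04],
    [0,0,0.04],
    [0,0,0],
  ],
  claw=[0.4,0.4,0.4,0.4,0.4,0.4,0.4],
)

```text
t: 17.6
tool_pos: [0.5056, 0.2481, 0.182]
ee_rot: [[-0.842, -0.539, -0.0], [-0.539, 0.842, -0.001], [0.001, -0.0, -1.0]]
wrist_force: [0.9, -0.2, -1.7]
grip_width: 0.497
gripper_force: 15.0
```

```bash
cat > chk.py <<'E'
from plant import monitor, imaging; from h import *
s=monitor.observe();print(s["t"],s["tool_pos"].round(4),s["wrist_force"].round(2),s["torque"].round(3),np.round(s["joint_pos"][5],3))
d=imaging.snapshot("wrist");t,P=wcloud(d,s)
v=P[...,:2]-[.5057,.2484];r=np.linalg.norm(v,axis=-1)
m=(d["range_z"]>0)&(r>.045)&(r<.075)&(P[...,2]>.128)&(P[...,2]<.152);m[300:]=0
q=v[m].mean(0);print("steel port dir",m.sum(),np.degrees(np.arctan2(q[1],q[0])))
m=(r<.032)&(r>.023)&(P[...,2]>.165)&(P[...,2]<.182);m[300:]=0;print("disc z",m.sum(),np.median(P[m][:,2]))
m=(r<.02)&(P[...,2]>.165)&(P[...,2]<.23);m[300:]=0;print("knob z",m.sum(),np.percentile(P[m][:,2],[50,90,97]) if m.any() else 0)
print("toolyaw",np.degrees(np.arctan2(s["ee_rot"][1][1],s["ee_rot"][0][1])))
E
python3 chk.py
```

```text
17.6 [0.5056 0.2481 0.182 ] [ 0.91 -0.19 -1.68] [-0.021 -0.064  0.006] -1.805
steel port dir 1304 -133.05856470632574
disc z 3043 0.173340076948651
knob z 1959 [0.20675733 0.20749884 0.20786895]
toolyaw 122.63949691869205
```

The knob is lifted about 5 mm and the body has not turned. I'll continue for the remaining ~40.5°.

Request:
send_rows(
  translation=[
    [0,0,0],
    [0,0,0],
    [0,0,0],
    [0,0,0],
    [0,0,0],
    [0,0,0],
    [0,0,0],
    [0,0,0],
    [0,0,0],
    [0,0,0],
  ],
  dr=[
    [0,0,0.05],
    [0,0,0.05],
    [0,0,0.05],
    [0,0,0.05],
    [0,0,0.05],
    [0,0,0.05],
    [0,0,0.05],
    [0,0,0.05],
    [0,0,0.03],
    [0,0,0.02],
  ],
  claw=[0.4,0.4,0.4,0.4,0.4,0.4,0.4,0.4,0.4,0.4],
)

```text
t: 18.65
tool_pos: [0.5057, 0.248, 0.182]
ee_rot: [[-0.991, 0.136, -0.0], [0.136, 0.991, -0.001], [0.0, -0.001, -1.0]]
wrist_force: [0.7, -1.5, -2.3]
grip_width: 0.499
gripper_force: 15.0
```

Request:
send_rows(
  translation=[
    [0,0,0],
    [0,0,0],
  ],
  dr=[
    [0,0,0],
    [0,0,0],
  ],
  claw=[0.4,0.4],
)

```text
t: 18.85
tool_pos: [0.5057, 0.248, 0.182]
ee_rot: [[-0.991, 0.134, -0.0], [0.134, 0.991, -0.001], [0.0, -0.001, -1.0]]
wrist_force: [0.1, -1.7, -2.3]
grip_width: 0.498
gripper_force: 15.0
```

```bash
python3 chk.py
```

```text
18.85 [0.5057 0.248  0.182 ] [ 0.07 -1.73 -2.32] [-0.49  -0.143 -0.018] -2.509
steel port dir 1186 -133.99384378916895
disc z 2979 0.17350490892820947
knob z 1810 [0.20683243 0.20757016 0.20797792]
toolyaw 82.30017917055493
```

Request:
send_rows(
  translation=[
    [0,0,0.003],
    [0,0,0.004],
    [0,0,0.004],
    [0,0,0.004],
    [0,0,0.004],
    [0,0,0.003],
    [0,0,0],
    [0,0,0],
  ],
  dr=[
    [0,0,0],
    [0,0,0],
    [0,0,0],
    [0,0,0],
    [0,0,0],
    [0,0,0],
    [0,0,0],
    [0,0,0],
  ],
  claw=[0.4,0.4,0.4,0.4,0.4,0.4,0.4,0.4],
)

```text
t: 19.7
tool_pos: [0.5059, 0.2484, 0.1768]
ee_rot: [[-0.991, 0.136, 0.0], [0.136, 0.991, -0.0], [-0.0, 0.0, -1.0]]
wrist_force: [-1.9, -3.6, 5.1]
grip_width: 0.496
gripper_force: 15.0
```

```bash
python3 chk.py
```

```text
19.7 [0.5059 0.2484 0.1768] [-1.94 -3.57  5.12] [-1.224  0.335  0.036] -2.511
steel port dir 1227 -134.0857176723543
disc z 3130 0.17355719806944253
knob z 1800 [0.20175286 0.20248788 0.20284555]
toolyaw 82.206487451609
```

Request:
send_rows(
  translation=[
    [0,0,0.002],
    [0,0,0],
    [0,0,0],
  ],
  dr=[
    [0,0,0],
    [0,0,0],
    [0,0,0],
  ],
  claw=[0.4,0.4,0.4],
)

```text
t: 20.05
tool_pos: [0.506, 0.2484, 0.1768]
ee_rot: [[-0.991, 0.136, 0.001], [0.136, 0.991, 0.0], [-0.001, 0.0, -1.0]]
wrist_force: [-1.6, -2.7, 8.1]
grip_width: 0.499
gripper_force: 15.0
```

It's firmly seated (8 N, no further travel). I'll unload, release, rise and inspect.

Request:
send_rows(
  translation=[
    [0,0,-0.002],
    [0,0,-0.001],
    [0,0,0],
    [0,0,0],
    [0,0,0],
    [0,0,0],
    [0,0,0],
    [0,0,0],
    [0,0,0],
    [0,0,0],
  ],
  dr=[
    [0,0,0],
    [0,0,0],
    [0,0,0],
    [0,0,0],
    [0,0,0],
    [0,0,0],
    [0,0,0],
    [0,0,0],
    [0,0,0],
    [0,0,0],
  ],
  claw=[0.4,0.4,0.5,0.52,0.55,0.6,0.65,0.75,0.85,0.95],
)

```text
t: 21.05
tool_pos: [0.5058, 0.2484, 0.1768]
ee_rot: [[-0.991, 0.136, 0.0], [0.136, 0.991, 0.0], [-0.0, 0.0, -1.0]]
wrist_force: [-0.4, 0.0, 0.2]
grip_width: 0.861
gripper_force: 0.0
```

Request:
send_rows(
  translation=[
    [0,0,-0.02],
    [0,0,-0.06],
    [0,0,-0.1],
    [0,0,-0.1],
    [0,0,-0.1],
    [-0.1,0.1,0],
    [-0.1,0.1,0],
    [0,0.1,0],
    [0,0,0],
    [0,0,0],
  ],
  dr=[
    [0,0,0],
    [0,0,0],
    [0,0,0],
    [0,0,0],
    [0,0,0],
    [0,0,0],
    [0,0,0],
    [0,0,0],
    [0,0,0],
    [0,0,0],
  ],
  claw=[1,1,1,1,1,1,1,1,1,1],
)

```text
t: 22.05
tool_pos: [0.5653, 0.3161, 0.2715]
ee_rot: [[-0.991, 0.135, -0.001], [0.135, 0.991, -0.001], [0.001, -0.001, -1.0]]
wrist_force: [0.2, -0.5, -0.8]
grip_width: 0.998
gripper_force: 0.0
```

```bash
python3 ang.py g2 .202
```

```text
pos [0.5653 0.3161 0.2715] knob 3627 z 0.20169347956519 ctr ((0.5051930546760559, 0.24927248060703278), 0.023300601169466972)
line 294 fit 35.500687 mean 78.6965931432946 far 0.023329691174028177
green 155 150 angles [72.5 83.1 94.5] r 0.02623449147392177
201 174
```

View pics/g2.png

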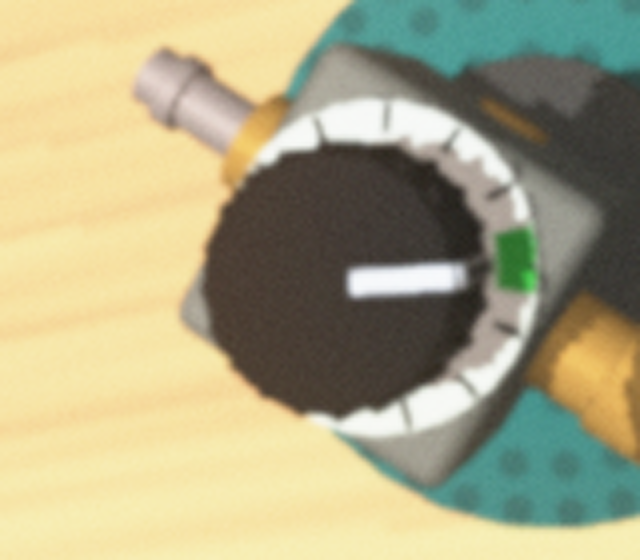

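The line points at the green band in crop (405,278 → 515,260), and the regulator is upright on the pad. One numeric check of the line angle before handing in.

Run:
```python
import pickle; from h import *
from plant import monitor,imaging
s,d=pickle.load(open("g2.pkl","rb"));c=d["color"];t,P=wcloud(d,s)
n0=np.linalg.norm(P[...,:2]-[.505,.2487],axis=-1)
m=((c.min(-1)>120)&(n0<.024)&(P[...,2]>.198)).astype(np.uint8)
n,l,st,ce=cv2.connectedComponentsWithStats(m);i=1+np.argmax(st[1:,4]);vv,uu=np.nonzero(l==i)
w=wray(d,s,np.c_[uu,vv],.202)[:,:2];vx,vy,x0,y0=cv2.fitLine(w.astype(np.float32),2,0,.01,.01).ravel()
ct=np.array([.5052,.2490]);e=w.mean(0)-ct
print(len(w),np.degrees(np.arctan2(vy,vx))%180,np.degrees(np.arctan2(e[1],e[0])))
tp=imaging.snapshot("top");a=pickle.load(open("top0.pkl","rb"))
df=np.abs(tp["color"].astype(int)-a["color"]).sum(-1)>120
n,l,st,ce=cv2.connectedComponentsWithStats(df.astype(np.uint8));print([x.tolist() for x in st[1:] if x[4]>60])
```

```text
219 83.34661 82.50490809729918
[[21, 133, 283, 335, 22230], [78, 152, 52, 39, 730], [196, 179, 32, 37, 792], [217, 213, 27, 27, 228], [368, 222, 58, 41, 1264], [238, 233, 14, 14, 71], [19, 306, 116, 115, 6023], [287, 373, 23, 18, 207], [367, 416, 12, 24, 101], [138, 419, 15, 13, 68], [146, 436, 31, 36, 610], [336, 466, 24, 14, 133], [0, 469, 59, 11, 383], [177, 470, 97, 10, 435]]
```

```bash
python3 -c "
from plant import robot; print(robot.finish_job())"
```

```text
the job is handed in; nothing more can be done
None
```

I carried the regulator by its body and stood it upright on the teal pad. I then pulled the knob up, turned it so the white line points at the middle of the green band (about 83° measured for both) and pushed it back in. The job was handed in at about 22 s, and the handover call returned no verdict.

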